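# Hang the meter plate on its keyhole stud

### The arm

A 6-joint arm with a two-finger parallel gripper is mounted at the origin on the work surface. World frame = base frame: x ahead of the robot, y to its left, z up, the work surface at z = 0. Lengths are in mm, angles in degrees, forces in N, time in s.
With the tool pointing down it reaches from about 300 to 850 mm from the base axis. Payload 4.2 kg.
Tool frame: the origin (TCP) lies midway between the tips of the shut fingers; the grasp point (between the pads) lies 19 mm behind it; z points along the fingers, y is the line along which they close (so a half turn about z gives the same grasp; the last joint's range is limited). The gripper opens to 91 mm and grips with 3 to 60 N. Pads are 32 mm wide; open, the fingers measure 118 mm over their backs; the gripper's body (76 mm by 178 mm) begins 60 mm behind the grasp point.
Start: joints at [-75.401, 18.312, 89.639, -0, 72.044, -1.146], TCP at [156.032, -553.441, 213.976] pointing down, gripper open.
Joint ranges: [-177.97, 177.97], [-48.28, 115.42], [12.27, 149.76], [-77.06, 257.06], [2.81, 150.46], [-146.56, 146.56]. Speed limits (degrees/s): [147.25, 147.25, 180, 180, 180, 180].

### API

Orientations are given as [roll, pitch, yaw] about the fixed x, y, z axes, in that order (R = Rz(yaw) Ry(pitch) Rx(roll)).
In Python, from workcell import env gives the robot as it stands.
- The arm moves only by the shell command python3 -m jog 'ROWS' [FORCE]. ROWS is a JSON object of lists of equal length, an entry for each row: "jaw": the finger opening in mm, from 0 to 91.2; "slide": the shift along the tool's x, y, z in units of 30 mm (1.0 is 30 mm), a list of three; "spin": the turn about the tool's z in units of 8 degrees (1.0 is 8 degrees). In form: {"jaw": [jaw, ...], "slide": [[dx, dy, dz], ...], "spin": [spin, ...]}. A call has 1 to 10 rows; each row shifts and turns the commanded pose from where the row before left it, along the tool's axes as they then stand; what a row does not reach is not made up. A row lasts 1/10 s, in which the tool goes at most 50 mm and 8.59 degrees, less where a joint would pass 70% of its speed; a pose out of reach is approached as far as the arm can. A call is refused whole if a number of a shift passes 1 or a number of a turn 1, either way. A call with a gripper value outside its range is refused whole. The fingers move at their own pace and stop on an object; FORCE is the grip in N (left out, the last holds). Time passes only in rows, so rows that do not move let the fingers close. It gives the time, the measured TCP pose, the force, the opening and the grip force at its end, in the units of the state.
- env.state(): the state, without advancing time (a new reading comes with each control period).
- env.grab_frame(name): name is "scene" or "top" or "wrist"; returns the picture (480x640x3 uint8, red, green, blue); there is no depth.
- env.camera_model(name): a dict with "fx", "fy", "cx", "cy" (pixels), "D" ([k1, k2, p1, p2, k3] as OpenCV has them; the pictures are not rectified), "camera_from_world" (4x4, takes a point from world to camera coordinates). Camera axes: x right, y up, looking along -z (the intrinsics and any distortion apply to the point x, -y, -z); pixel columns grow to the right and rows downward; lengths in mm; the calibration is good to about 2 mm. A picture is of the moment at which its call begins: read the wrist's pose just before it. camera_model takes no time and is no camera call; for the wrist camera it gives the pose at the moment of the call.
- env.job_done(): hands the job in; it is judged then, once.
The state is a dict: "time_s": time; "qpos": joint angles; "qvel": joint speeds; "effort": joint torques, N m; "ee_pos": TCP position; "ee_rot": TCP orientation; "force": force on the tool from outside, world axes, zero at the start; "torque": the same for the moment, N m; "gripper_width": finger opening in mm; "gripper_force": force on a finger pad.
Only numpy, scipy, OpenCV 4.12 (cv2) and the standard library are available. Lean on these libraries where they do the work, as an engineer would, in place of code of your own. Each camera call takes 0.05 s, during which the arm holds its last target. There are 200 camera calls.

### The job

Pick up the green meter plate by its black grip, slip its keyhole over the headed stud on the sloped aluminium stand, and slide it down the slope until it is fully home behind the stud's head and lying flat and straight on the stand, then let go. The stud is clamped somewhere along a short crossways slot, so feel for it gently: never force the plate against the stand or stud, and leave the other things on the bench where they are.

Things in the scene. Friction and masses are not known exactly. Their poses are not given: they have to be found in the camera images.
- plate: Loose green plate with a meter on it, 136 x 84 x 4 mm, 0.17 to 0.33 kg, flat on the bench at the start. Origin on its underside, below the middle of the grip; z up out of its face, x towards the keyhole end. It spans x -70 to +66, y -42 to +42 mm. Grey meter box, 66 mm wide, at x -67 to -27, up to 20 mm above the underside.
- grip (a point): Point in the plate's black grip block, 28 mm above the plate's underside. The block is 40 mm along the plate's x, 16 mm wide along its y, and stands from 4 to 40 mm above the underside: pinch it across y. Axes as the plate's.
- hole (a point): Centre of the keyhole's entry opening, on the plate's underside (plate frame x = 32 mm, y = 0). The opening goes right through, 20 mm along x by 17 mm across, corners cut off at 45 degrees; from its +x side an 8 mm wide slot runs on to plate x = 56.5 mm. Axes as the plate's.
- slot_end (a point): Where the stud's axis lies when the plate is fully home: 2.5 mm short of the slot's closed end, on the plate's underside (plate frame x = 54 mm, 22 mm from the entry's centre). Axes as the plate's.
- panel: Sloped aluminium deck of the grey stand, rising at 20 degrees from its low front; on springs, it yields along -z 1 mm per 4 N, at most 5 mm. Origin on its surface mid-way along the stud's slot; x up the slope, y across, z outwards. It spans x -160 to +40, y -75 to +75 mm. To lock, the plate lies on it, x along x, and slides 22 mm towards -x. Keep pressing and pushing forces under 25 N.
- stud_mid (a point): Point 9.5 mm above the deck over the middle of the adjusting slot; axes as the panel's. The real stud stands on x = 0 with its y anywhere from -14 to +14 mm of here, firmly clamped (not measured: see or feel it). Shank 5 mm diameter; brass head 14 mm diameter, rim bevelled to a 10 mm flat top; head's underside 5.5 mm, top 9.5 mm above the deck.
- blank: Bystander: loose orange blank plate 120 x 80 x 4 mm with a round black knob 22 mm across and 22 mm tall in its middle, no keyhole. Origin under its centre.
- driver: Bystander: loose screwdriver with a green handle, lying. Origin under its centre.
- flux: Bystander: loose small bottle, 40 mm diameter, 85 mm tall, blue cap. Origin under its centre.
- spool: Bystander: loose white spool, 60 mm diameter, 42 mm tall. Origin under its centre.
- tub: Bystander: loose yellow tub, 72 mm diameter, 50 mm tall. Origin under its centre.
There are look-alikes about, which are no part of the job. What is shaped like the plate but white is not meant.

How it is judged:
By the outcome, as a careful person would: the job done as asked, in the order asked, and still so for the second after the job is handed in, with the robot touching nothing.
It also fails if it takes over 72 s, if anything falls off the work surface, if the arm or the gripper's body presses on something with over 40 N, if the wrist force passes 120 N, or if a joint passes its speed limit or range.

## Working session

There is one attempt and no reset: what is moved stays moved. The work goes in short steps, Python scripts to look and compute and a shell command to move; the robot and the scene stay as the last step left them, time stands still between calls to the robot, and variables do not carry over. Pictures are saved under pics/ and viewed, at most 10 in all, crops included, and the job is handed in when it is done.

```bash
ls; mkdir -p pics
python3 - <<'E'
from workcell import env
import cv2,numpy as np
s=env.state();print({k:np.round(v,2).tolist() for k,v in s.items()})
a=env.grab_frame("scene");b=env.grab_frame("top")
np.save('scene0.npy',a);np.save('top0.npy',b)
cv2.imwrite('pics/s0.png',a[:,:,::-1]);cv2.imwrite('pics/t0.png',b[:,:,::-1])
for n in("scene","top","wrist"):
    m=env.camera_model(n);print(n,{k:np.round(v,3).tolist() for k,v in m.items()})
E
```

```text
pics
{'time_s': 0.0, 'qpos': [-75.4, 18.35, 89.71, -0.0, 72.04, -1.14], 'qvel': [0.15, -0.01, -0.07, -0.03, -0.06, 0.11], 'effort': [-0.0, -41.25, -23.2, 0.07, 0.05, -0.0], 'ee_pos': [155.89, -552.94, 213.13], 'ee_rot': [-179.9, -0.0, 15.74], 'force': [-0.07, 0.19, -0.36], 'torque': [-0.01, -0.05, -0.05], 'gripper_force': 0.0, 'gripper_width': 91.13}
scene {'fx': 461.343, 'fy': 461.343, 'cx': 320.576, 'cy': 241.425, 'D': [-0.084, 0.0, 0.0, 0.0, 0.0], 'camera_from_world': [[-0.414, 0.91, 0.018, 122.149], [-0.496, -0.242, 0.834, 182.298], [0.763, 0.336, 0.552, -1579.744], [0.0, 0.0, 0.0, 1.0]]}
top {'fx': 531.908, 'fy': 531.908, 'cx': 313.823, 'cy': 240.038, 'D': [0.013, 0.0, 0.0, 0.0, 0.0], 'camera_from_world': [[-0.007, -1.0, -0.013, 95.456], [0.998, -0.007, 0.055, -458.033], [-0.055, -0.012, 0.998, -1609.188], [0.0, 0.0, 0.0, 1.0]]}
wrist {'fx': 428.462, 'fy': 428.462, 'cx': 324.276, 'cy': 244.452, 'D': [-0.051, 0.0, 0.0, 0.0, 0.0], 'camera_from_world': [[0.272, -0.962, -0.001, -573.365], [0.92, 0.26, -0.294, 33.025], [0.283, 0.079, 0.956, -392.758], [0.0, 0.0, 0.0, 1.0]]}
```

View pics/s0.png

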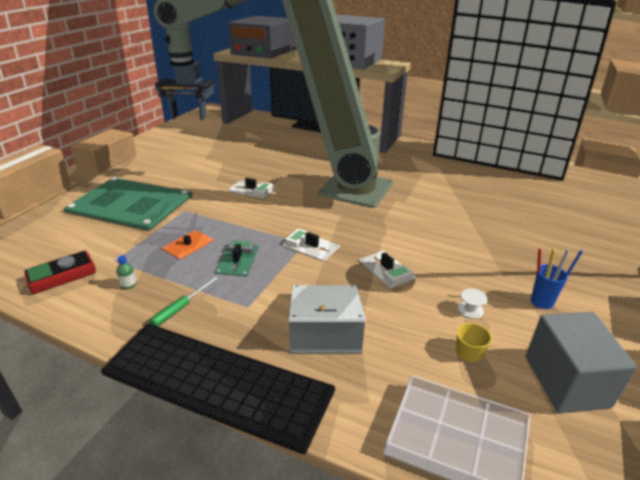

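View pics/t0.png

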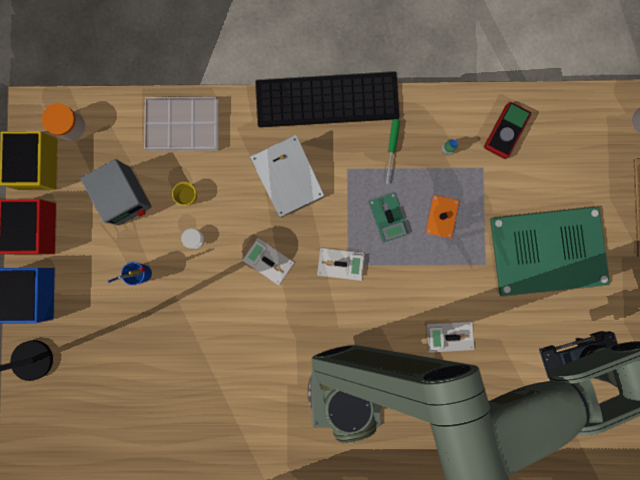

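Candidates for the meter plate, by top-view pixel:
- green plate with black grip (388,217), also at scene (237,257)
- white look-alikes at (268,260), (342,263) and (450,337)
- orange blank (443,216)
- big green board (550,250)

I choose the one at (388,217). The stand is at top (287,175), with its stud at about (280,157) and scene (322,308).

```bash
cat > h.py <<'E'
from workcell import env
import cv2,numpy as np
def ray(m,uv):
    K=np.array([[m['fx'],0,m['cx']],[0,m['fy'],m['cy']],[0,0,1]])
    p=cv2.undistortPoints(np.array([[uv]],float),K,np.array(m['D'],float))[0,0]
    T=np.array(m['camera_from_world']);R=T[:3,:3];d=R.T@np.array([p[0],-p[1],-1.])
    return -R.T@T[:3,3],d/np.linalg.norm(d)
def onplane(m,uv,z):
    o,d=ray(m,uv);return o+d*(z-o[2])/d[2]
def tri(*mu):
    A=np.zeros((3,3));b=np.zeros(3);L=[]
    for m,uv in mu:
        o,d=ray(m,uv);P=np.eye(3)-np.outer(d,d);A+=P;b+=P@o;L.append((o,P))
    x=np.linalg.solve(A,b);return x,[round(float(np.linalg.norm(P@(x-o))),2) for o,P in L]
def proj(m,X):
    K=np.array([[m['fx'],0,m['cx']],[0,m['fy'],m['cy']],[0,0,1]])
    T=np.array(m['camera_from_world']);c=T[:3,:3]@np.array(X)+T[:3,3];c=c*[1,-1,-1]
    return cv2.projectPoints(c.reshape(1,1,3),np.zeros(3),np.zeros(3),K,np.array(m['D'],float))[0].ravel()
E
python3 - <<'E'
from h import *
t=np.load('top0.npy');s=np.load('scene0.npy');mt=env.camera_model('top');ms=env.camera_model('scene')
a=cv2.resize(t[130:260,240:410],None,fx=4.5,fy=4.5,interpolation=cv2.INTER_CUBIC)
b=cv2.resize(s[230:360,190:380],None,fx=4,fy=4,interpolation=cv2.INTER_CUBIC)
cv2.imwrite('pics/c0.png',cv2.resize(np.vstack([np.pad(a,((0,0),(0,max(0,b.shape[1]-a.shape[1])),(0,0)))[:, :max(a.shape[1],b.shape[1])],np.pad(b,((0,0),(0,max(0,a.shape[1]-b.shape[1])),(0,0)))]),(420,600))[:,:,::-1])
print('plate',onplane(mt,(388,217),4))
print('stud',tri((mt,(280,157)),(ms,(322,308))))
print('grip top',tri((mt,(389,212)),(ms,(237,249))))
for c in[(250,157),(294,137),(323,190),(280,214)]:print(c,onplane(mt,c,60))
E
```

```text
plate [ 528.32256919 -135.81168345    4.        ]
stud (array([699.66542649, 187.18234376,  90.27667491]), [1.72, 1.72])
grip top (array([ 538.17710451, -131.5704842 ,   40.40871466]), [3.2, 3.2])
(250, 157) [706.29436472 280.85567729  60.        ]
(294, 137) [765.54619611 148.88913313  60.        ]
(323, 190) [605.08387264  63.28953011  60.        ]
(280, 214) [534.37561505 191.63886655  60.        ]
```

View pics/c0.png

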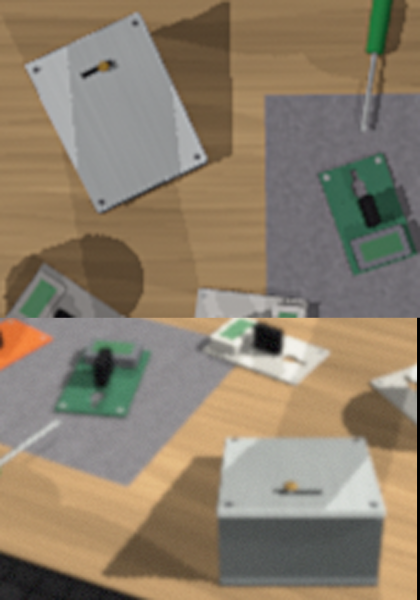

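Top crop: the green plate has its grip mid-plate, the meter at the near end and the keyhole at the far (upper-left) end. The stud sits near the right end of its slot, at about top (281,157). Next I move the wrist camera over the plate.

```bash
python3 -m jog '{"jaw":[91,91,91,91,91,91,91,91],"slide":[[0.91,-0.61,0.13],[0.91,-0.61,0.13],[0.91,-0.61,0.13],[0.91,-0.61,0.13],[0.91,-0.61,0.13],[0.91,-0.61,0.13],[0.91,-0.61,0.13],[0.91,-0.61,0.13]],"spin":[0,0,0,0,0,0,0,0]}' 20
python3 -m jog '{"jaw":[91,91,91,91,91,91,91,91,91,91],"slide":[[0.91,-0.61,0.13],[0.91,-0.61,0.13],[0.91,-0.61,0.13],[0.91,-0.61,0.13],[0.91,-0.61,0.13],[0.91,-0.61,0.13],[0.91,-0.61,0.13],[0.91,-0.61,0.13],[0,0,0],[0,0,0]],"spin":[0,0,0,0,0,0,0,0,-0.7,-0.7]}'
python3 -m jog '{"jaw":[91,91,91],"slide":[[0,0,0],[0,0,0],[0,0,0]],"spin":[0,0,0]}'
python3 - <<'E'
from h import *
m=env.camera_model('wrist');a=env.grab_frame('wrist');np.save('w1.npy',a);import pickle;pickle.dump(m,open('w1.pkl','wb'))
cv2.imwrite('pics/w1.png',a[:,:,::-1])
E
```

```text
time_s: 0.9
ee_pos: [327.0, -352.0, 182.3]
ee_rot: [-180.0, 0.0, 15.7]
force: [0.2, 0.2, -0.6]
gripper_width: 91.1
gripper_force: 0.0
time_s: 1.9
ee_pos: [497.2, -152.0, 150.8]
ee_rot: [-179.9, 0.1, 27.3]
force: [0.6, 0.5, -0.6]
gripper_width: 90.9
gripper_force: 0.0
time_s: 2.2
ee_pos: [496.8, -153.3, 151.5]
ee_rot: [180.0, 0.0, 26.8]
force: [0.5, -0.6, -0.4]
gripper_width: 91.1
gripper_force: 0.0
```

View pics/w1.png

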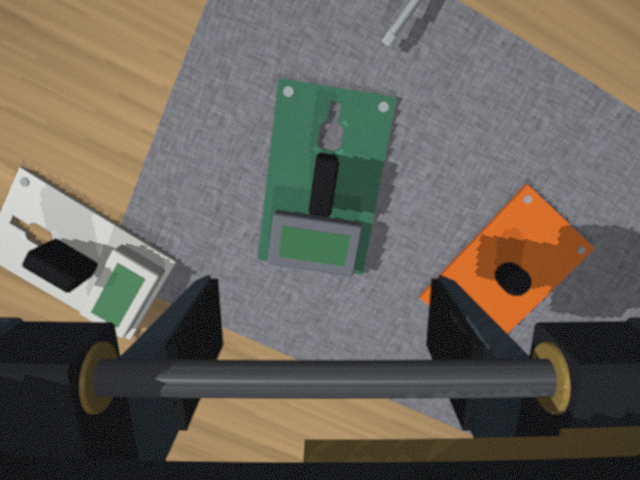

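The wrist view shows the green plate at px (281,80)–(397,97)–(365,272)–(260,259), grip top at (325,185) and keyhole at (332,128). It is turned about 8° from the tool.

```bash
cat > pl.py <<'E'
from h import *
def plate(a,m,box,z=4.):
    hsv=cv2.cvtColor(a,cv2.COLOR_RGB2HSV)
    k=cv2.inRange(hsv,(60,90,30),(95,255,255));M=np.zeros_like(k);x0,y0,x1,y1=box;M[y0:y1,x0:x1]=k[y0:y1,x0:x1]
    M=cv2.morphologyEx(M,cv2.MORPH_OPEN,np.ones((3,3)))
    c=max(cv2.findContours(M,0,cv2.CHAIN_APPROX_NONE)[0],key=cv2.contourArea)
    P=np.array([onplane(m,p,z)[:2] for p in c[:,0].astype(float)])
    r=cv2.minAreaRect(P.astype(np.float32));return r,cv2.boxPoints(r)
def dark(a,box,th=28):
    x0,y0,x1,y1=box;k=(a.max(2)<th).astype(np.uint8);M=np.zeros_like(k);M[y0:y1,x0:x1]=k[y0:y1,x0:x1]
    c=max(cv2.findContours(M,0,2)[0],key=cv2.contourArea);return cv2.minAreaRect(c),cv2.boundingRect(c)
E
python3 - <<'E'
from pl import *;import pickle
a=np.load('w1.npy');m=pickle.load(open('w1.pkl','rb'))
r,b=plate(a,m,(240,60,420,290));print(r);print(b)
yaw=np.radians(18.5)
for th in(20,28,36):print(dark(a,(305,140,350,225),th))
print('top of grip',onplane(m,(326,170),40))
E
```

```text
((527.1719360351562, -135.9915008544922), (135.05628967285156, 83.21532440185547), 18.10530662536621)
[[ 450.05713  -117.429306]
 [ 475.91748  -196.52438 ]
 [ 604.28674  -154.5537  ]
 [ 578.4264    -75.45862 ]]
(((328.0, 214.0), (0.0, 0.0), 0.0), (328, 214, 1, 1))
(((329.076904296875, 158.11537170410156), (21.582042694091797, 9.550673484802246), 29.74488067626953), (318, 154, 20, 14))
(((323.77825927734375, 184.6633758544922), (21.751737594604492, 61.42020034790039), 8.615649223327637), (310, 154, 29, 63))
top of grip [ 540.10507158 -131.71363015   40.        ]
```

```bash
python3 -m jog '{"jaw":[91,91,91,91,91,91,91],"slide":[[0,0,0],[0,0,0],[0.6,-0.12,0.7],[0.61,-0.11,0.7],[0,0,0.6],[0,0,0],[0,0,0]],"spin":[0.55,0.54,0,0,0,0,0]}'
python3 - <<'E'
from pl import *;import pickle
m=env.camera_model('wrist');a=env.grab_frame('wrist');s=env.state();print(s['ee_pos'],s['ee_rot'])
np.save('w2.npy',a);pickle.dump(m,open('w2.pkl','wb'))
cv2.imwrite('pics/w2.png',a[:,:,::-1])
for X in[(529,-135,40),(529,-135,0)]:print(proj(m,X))
E
```

```text
time_s: 2.95
ee_pos: [529.2, -135.4, 91.7]
ee_rot: [-180.0, 0.0, 18.2]
force: [0.6, -0.7, 1.4]
gripper_width: 90.8
gripper_force: 0.0
[ 529.62583209 -135.5773218    92.37923027] [ 1.79954645e+02 -5.81288826e-02  1.81802250e+01]
[325.10234541 271.21218251]
[324.97434776 249.23423962]
```

View pics/w2.png

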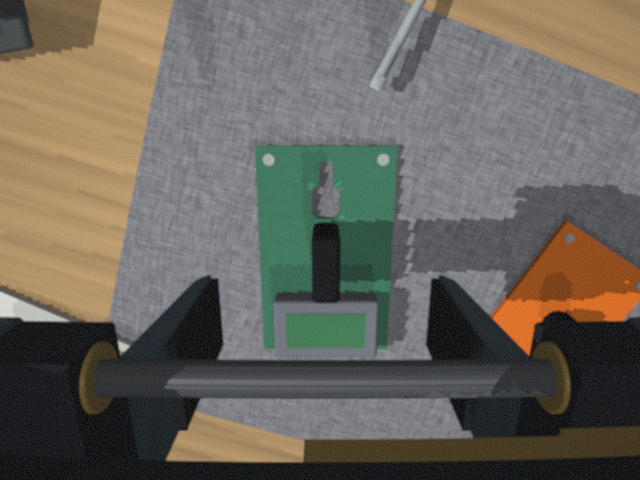

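Second view: plate now straight in the picture, grip from (325,224) to (325,301), keyhole at (327,200).

Run:
```python
from pl import *;import pickle
a=np.load('w1.npy');m=pickle.load(open('w1.pkl','rb'));a2=np.load('w2.npy');m2=pickle.load(open('w2.pkl','rb'))
r,b=plate(a2,m2,(245,140,405,355));print(r)
R1=dark(a,(305,140,350,225),36)[0];R2=[dark(a2,(305,215,345,306),t) for t in(28,36,44)];print(R1,R2)
def ends(r):
    b=cv2.boxPoints(r);b=b[np.argsort(b[:,1])];return b[:2].mean(0),b[2:].mean(0)
for r2 in R2:
  for e1,e2 in zip(ends(R1),ends(r2[0])): print(e1,e2,tri((m,e1),(m2,e2)))
u=np.array([np.cos(np.radians(18.1)),np.sin(np.radians(18.1))]);o=np.array([529.1,-135.4])
for z,x in((40,-20),(40,20),(4,20)):print(z,x,proj(m,[*(o+x*u),z]),proj(m2,[*(o+x*u),z]))
```

```text
((527.4121704101562, -135.90660095214844), (134.60313415527344, 83.30687713623047), 18.188663482666016)
((323.77825927734375, 184.6633758544922), (21.751737594604492, 61.42020034790039), 8.615649223327637) [(((325.5, 234.0), (20.0, 25.0), 90.0), (313, 224, 26, 21)), (((325.9999694824219, 262.0), (77.99998474121094, 25.999996185302734), 90.0), (313, 223, 27, 79)), (((325.4999694824219, 262.0), (77.99998474121094, 26.999996185302734), 90.0), (312, 223, 28, 79))]
[328.37878 154.29982] [325.5 224. ] (array([ 547.47506931, -129.62537875,    9.80036818]), [0.37, 0.37])
[319.17773 215.02693] [325.5 244. ] (array([ 417.16076842, -178.20985734, -397.33323358]), [4.69, 4.69])
[328.37878 154.29982] [325.99997 223.     ] (array([ 547.19024833, -129.9369253 ,    5.81638784]), [0.26, 0.26])
[319.17773 215.02693] [325.99997 301.     ] (array([ 510.04874814, -141.7719341 ,   35.50255609]), [0.03, 0.03])
[328.37878 154.29982] [325.49997 223.     ] (array([ 547.18220462, -129.77322447,    6.0729022 ]), [0.41, 0.41])
[319.17773 215.02693] [325.49997 301.     ] (array([ 510.04544056, -141.61864751,   35.6338374 ]), [0.12, 0.12])
40 -20 [318.96011302 216.39821226] [325.74343704 304.17005117]
40 20 [328.1069558  157.22830022] [325.94699126 236.63296654]
4 20 [327.67205453 152.36992866] [325.71813819 220.59922941]
```

```bash
python3 -m jog '{"jaw":[91,91,91,91,91,91],"slide":[[0,0,0.9],[0,0,0.9],[0,0,0.56],[0,0,0.2],[0,0,0.1],[0,0,0]],"spin":[0,0,0,0,0,0]}'
python3 -m jog '{"jaw":[60,30,10,10,10,10,10,10],"slide":[[0,0,0],[0,0,0],[0,0,0],[0,0,0],[0,0,0],[0,0,0],[0,0,0],[0,0,0]],"spin":[0,0,0,0,0,0,0,0]}' 30
```

```text
time_s: 3.6
ee_pos: [530.0, -135.5, 12.7]
ee_rot: [179.9, -0.1, 18.2]
force: [-0.1, 0.4, -0.1]
gripper_width: 91.1
gripper_force: 0.0
time_s: 4.4
ee_pos: [529.3, -135.2, 11.7]
ee_rot: [180.0, 0.0, 18.2]
force: [-1.1, 0.4, 0.4]
gripper_width: 29.9
gripper_force: 0.0
```

```bash
python3 -m jog '{"jaw":[10,10,10,10,10,10],"slide":[[0,0,0],[0,0,0],[0,0,0],[0,0,0],[0,0,0],[0,0,0]],"spin":[0,0,0,0,0,0]}' 30
python3 -m jog '{"jaw":[10,10,10,10,10,10],"slide":[[0,0,-0.2],[0,0,-0.5],[0,0,-0.9],[0,0,-0.9],[0,0,-0.9],[0,0,0]],"spin":[0,0,0,0,0,0]}'
python3 - <<'E'
from pl import *
a=env.grab_frame('wrist');s=env.state();print(s['ee_pos'],s['force'],s['torque'])
cv2.imwrite('pics/w3.png',a[:,:,::-1]);np.save('w3.npy',a)
E
```

```text
time_s: 5.0
ee_pos: [529.4, -135.3, 11.7]
ee_rot: [180.0, -0.0, 18.2]
force: [1.0, -0.5, -0.7]
gripper_width: 16.0
gripper_force: 30.0
time_s: 5.6
ee_pos: [531.8, -135.8, 117.6]
ee_rot: [179.7, -0.4, 18.2]
force: [0.5, -1.0, -2.0]
gripper_width: 15.5
gripper_force: 30.0
[ 530.26524459 -135.41145941  115.37586576] [-0.36012896 -0.42389684 -2.31557076] [-0.05334499  0.00421101 -0.0168514 ]
```

View pics/w3.png

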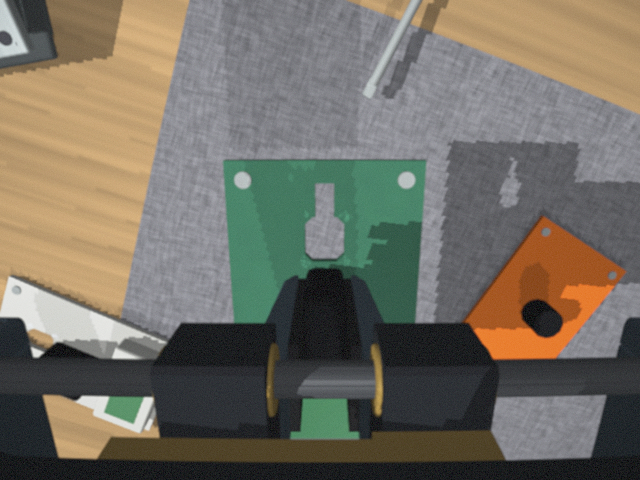

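Plate lifted and nearly level in the grip, keyhole at (325,235). Next I triangulate the deck from the first scene and top views, using deck corners and slot ends.

```bash
cat > deck.py <<'E'
from h import *
mt=env.camera_model('top');ms=env.camera_model('scene')
pts={'A':((250.1,157.4),(364,321.4)),'B':((295.5,135.3),(289.7,320.4)),'C':((323.4,194.7),(292.9,285)),'D':((280.9,216.8),(356.7,285)),'stud':((281,156.7),(322.5,307.4))}
W={}
for k,(a,b) in pts.items():
    x,e=tri((mt,a),(ms,b));W[k]=x;print(k,x.round(1),e)
A,B,C,D=[W[k] for k in'ABCD']
u=(A+B-C-D)/2;w=(A+D-B-C)/2
print('len',np.linalg.norm(u),np.linalg.norm(w),'yaw u',np.degrees(np.arctan2(u[1],u[0])),'slope',np.degrees(np.arcsin(u[2]/np.linalg.norm(u))),'yaw w-90',np.degrees(np.arctan2(w[1],w[0]))-90,w)
mid=(A+B)/2-u/np.linalg.norm(u)*40;print('origin est',mid)
E
python3 deck.py
```

```text
A [699.1 276.2  89. ] [0.5, 0.5]
B [762.3 143.5  91.6] [0.67, 0.67]
C [594.8  62.8  30.3] [0.91, 0.91]
D [527.9 195.2  28.1] [4.03, 4.03]
stud [699.5 186.   91.4] [0.28, 0.28]
len 197.35582723530956 147.66556848678923 yaw u 25.52967062406786 slope 18.033212658183846 yaw w-90 26.154966613381674 [-65.08189016 132.52670661  -2.47784665]
origin est [696.34148035 193.49083191  77.91594405]
```

```bash
python3 -m jog '{"jaw":[10,10,10,10,10,10,10,10,10,10],"slide":[[0.2,-0.3,-0.4],[0.4,-0.6,-0.4],[0.6,-0.9,-0.34],[0.7,-1,0],[0.7,-1,0],[0.7,-1,0],[0.7,-1,0],[0.7,-1,0],[0.5,-0.7,0],[0.37,-0.49,0]],"spin":[0,0,0,0,0,0,0,0,0,0]}'
python3 -m jog '{"jaw":[10,10,10,10],"slide":[[0,0,0],[0,0,0],[0,0,0],[0,0,0]],"spin":[-0.5,-0.45,0,0]}'
python3 - <<'E'
from pl import *;import pickle
m=env.camera_model('wrist');s=env.state();a=env.grab_frame('wrist');print(s['ee_pos'],s['ee_rot'],s['force'],s['torque'])
np.save('w4.npy',a);pickle.dump(m,open('w4.pkl','wb'));cv2.imwrite('pics/w4.png',a[:,:,::-1])
E
```

```text
time_s: 6.65
ee_pos: [612.5, 147.3, 146.6]
ee_rot: [-180.0, 0.2, 18.3]
force: [0.3, -0.5, -0.9]
gripper_width: 16.0
gripper_force: 30.0
time_s: 7.05
ee_pos: [612.7, 144.7, 147.4]
ee_rot: [-180.0, 0.1, 25.7]
force: [1.0, -0.1, -2.1]
gripper_width: 15.8
gripper_force: 30.0
[612.66878489 144.65738037 147.41162325] [-1.79986686e+02  7.67019417e-02  2.57324002e+01] [ 1.02031319 -0.13157746 -2.12384523] [-0.00107555 -0.08300547  0.00637652]
```

View pics/w4.png

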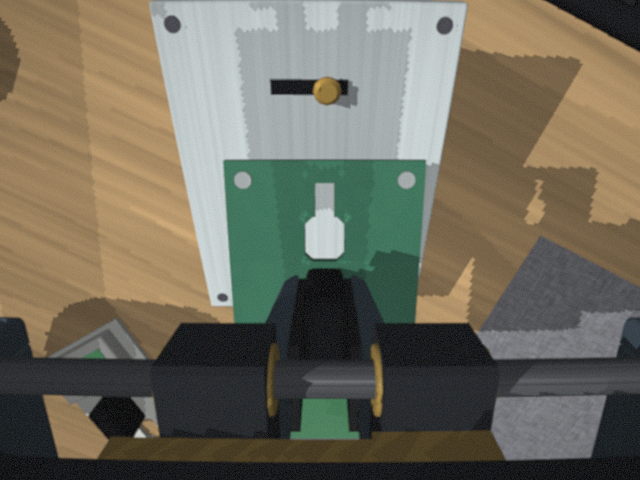

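Wrist view: deck square to the picture with its top edge at row 3. Slot runs (271,87)–(348,88), brass stud head at (327,91), keyhole entry at (325,238). I take a second wrist view 45 mm to the side for depth.

```bash
python3 -m jog '{"jaw":[10,10,10,10],"slide":[[0,0.75,0],[0,0.75,0],[0,0,0],[0,0,0]],"spin":[0,0,0,0]}'
cat > st.py <<'E'
from pl import *;import pickle
def brass(a,box):
    x0,y0,x1,y1=box;h=cv2.cvtColor(a,cv2.COLOR_RGB2HSV);k=cv2.inRange(h,(10,110,70),(30,255,255));M=np.zeros_like(k);M[y0:y1,x0:x1]=k[y0:y1,x0:x1]
    c=max(cv2.findContours(M,0,1)[0],key=cv2.contourArea);return cv2.minEnclosingCircle(c)
def slot(a,box,th=45):
    x0,y0,x1,y1=box;k=(a.max(2)<th).astype(np.uint8);M=np.zeros_like(k);M[y0:y1,x0:x1]=k[y0:y1,x0:x1]
    return cv2.boundingRect(cv2.findNonZero(M))
def hole(a,box=(300,205,350,265)):
    x0,y0,x1,y1=box;h=cv2.cvtColor(a,cv2.COLOR_RGB2HSV);g=cv2.inRange(h,(60,90,0),(95,255,255));k=((g==0)).astype(np.uint8);M=np.zeros_like(k);M[y0:y1,x0:x1]=k[y0:y1,x0:x1]
    c=max(cv2.findContours(M,0,1)[0],key=cv2.contourArea);return cv2.boundingRect(c)
E
python3 - <<'E'
from st import *
m=env.camera_model('wrist');s=env.state();a=env.grab_frame('wrist');print(s['ee_pos'],s['ee_rot'])
np.save('w5.npy',a);pickle.dump(m,open('w5.pkl','wb'))
a1=np.load('w4.npy');m1=pickle.load(open('w4.pkl','rb'))
b1=brass(a1,(290,70,360,110));b2=brass(a,(190,70,290,110));print(b1,b2)
print('stud',tri((m1,b1[0]),(m,b2[0])))
mt=env.camera_model('top');ms=env.camera_model('scene')
print('stud all',tri((m1,b1[0]),(m,b2[0]),(mt,(281,156.7)),(ms,(322.5,307.4))))
print('slot',slot(a1,(262,80,358,98)),slot(a,(150,80,280,98)))
print('hole',hole(a1),hole(a))
# tool frame projection of hole centre at top face (z=TCP-8) and underside
p=np.array(s['ee_pos']);y=np.radians(s['ee_rot'][2]);ux=np.array([np.cos(y),np.sin(y),0])
for X,dz in((22,-8),(42,-8),(22,-12),(42,-12),(32,-12),(66,-8)):print(X,dz,proj(m,p+X*ux+[0,0,dz]))
# dark screws and deck corners
for nm,im,bx in(('w4',a1,[(160,10,185,36),(432,12,458,38)]),):
    for b in bx:print(nm,slot(im,b,75))
E
```

```text
time_s: 7.5
ee_pos: [632.5, 103.9, 147.7]
ee_rot: [-180.0, 0.0, 25.7]
force: [0.4, 1.0, -2.4]
gripper_width: 15.7
gripper_force: 30.0
[632.48289351 103.91007596 147.7310711 ] [-1.79961540e+02  2.79583201e-02  2.57104351e+01]
((326.0896301269531, 89.99004364013672), 14.232396125793457) ((235.7359619140625, 90.57865142822266), 14.334778785705566)
stud (array([698.65627001, 186.03133991,  92.72161857]), [0.06, 0.06])
stud all (array([699.01584523, 186.06146107,  91.31968514]), [0.35, 0.45, 0.68, 0.21])
slot (272, 81, 75, 13) (184, 81, 76, 14)
hole (304, 205, 42, 56) (304, 205, 42, 56)
22 -8 [326.18990389 259.71158377]
42 -8 [326.26417184 215.62480391]
22 -12 [326.15537282 256.80101986]
42 -12 [326.22692937 213.52286821]
32 -12 [326.19085289 235.49289106]
66 -8 [326.35645202 158.9988914 ]
w4 (173, 17, 1, 1)
w4 (449, 20, 2, 2)
```

```bash
cat > pan.py <<'E'
from st import *
S=np.array([699.,186.1,91.4]);PSI=25.7
def frame(psi=PSI,sl=20):
    p,t=np.radians(psi),np.radians(sl)
    ex=np.array([np.cos(t)*np.cos(p),np.cos(t)*np.sin(p),np.sin(t)]);ey=np.array([-np.sin(p),np.cos(p),0]);return ex,ey,np.cross(ex,ey)
ex,ey,n=frame();P0=S-9.5*n   # stud foot on the deck
def tcp(x,y,h,gx=0,gz=31):   # TCP with tilted plate's origin at deck coords x,y (from stud), h above deck
    return P0+(x+gx)*ex+y*ey+(h+gz)*n-[0,0,19]
def go(T):
    s=env.state();p=np.array(s['ee_pos']);y=np.radians(s['ee_rot'][2])
    d=T-p;return (np.array([d[0]*np.cos(y)+d[1]*np.sin(y),d[0]*np.sin(y)-d[1]*np.cos(y),-d[2]])/30).round(3)
E
python3 - <<'E'
from pan import *
a=np.load('w4.npy');m=pickle.load(open('w4.pkl','rb'))
def cast(uv):
    o,d=ray(m,uv);X=o+d*((P0-o)@n)/(d@n);return (X-P0)@ex,(X-P0)@ey
g=cv2.GaussianBlur(cv2.cvtColor(a,cv2.COLOR_RGB2LAB).astype(float),(3,3),0);sat=cv2.cvtColor(a,cv2.COLOR_RGB2HSV)[:,:,1].astype(float)
L=[];R=[]
for r in range(15,290,5):
    c0=int(150+(r-3)*62/302);seg=sat[r,c0-12:c0+13];c=c0-12+np.argmin(np.diff(seg))+.5;L.append(cast((c,r)))
for r in range(15,150,5):
    c0=int(466-(r-4)*.2);seg=sat[r,c0-15:c0+16];c=c0-15+np.argmax(np.diff(seg))+.5;R.append(cast((c,r)))
for Q in(L,R):
    Q=np.array(Q);k,b=np.polyfit(Q[:,0],Q[:,1],1);e=Q[:,1]-k*Q[:,0]-b;ok=abs(e)<2;k,b=np.polyfit(Q[ok,0],Q[ok,1],1);print('edge y at stud',b,'angle',np.degrees(k),ok.mean())
for uv in((271,85),(348,85),(326,90)):print(uv,cast(uv))
# slot row profile for yaw: centroid of dark in column bands
for c in(275,285,295,305):
    col=a[75:100,c].max(1);i=np.where(col<60)[0];print(c,75+i.mean() if len(i) else None,end=' ')
print();s=env.state();print(s['ee_pos']);T=tcp(-80,0,0);print('flush',T,'above',go(T+[0,0,35]))
E
```

```text
edge y at stud 84.76691746301671 angle -0.43077856291014904 1.0
edge y at stud -66.91702257984441 angle 0.021852788315739568 1.0
(271, 85) (np.float64(-0.6569332348654033), np.float64(28.767013507451))
(348, 85) (np.float64(-0.6735153657288429), np.float64(-11.366179553231705))
(326, 90) (np.float64(-3.2968257097147395), np.float64(0.08794899335563033))
275 86.5 285 86.5 295 86.5 305 87.0 
[632.27976402 104.40744037 147.81885409]
flush [624.63515621 150.3106176   65.24177988] above [ 0.436 -1.489  1.586]
```

```bash
sed -i 's/91.4\]/92.4]/' pan.py; python3 -m jog '{"jaw":[10,10,10,10,10,10,10],"slide":[[0.2,-0.7,0],[0.23,-0.79,0],[0,0,0.6],[0,0,0.5],[0,0,0.3],[0,0,0],[0,0,0]],"spin":[0,0,0,0,0,0,0]}' 14
python3 - <<'E'
from pan import *
s=env.state();print(s['force'],s['torque'],s['ee_pos'],s['ee_rot'],go(tcp(-80,0,0)))
E
```

```text
time_s: 8.25
ee_pos: [625.0, 150.3, 106.3]
ee_rot: [180.0, -0.0, 25.8]
force: [-0.3, -0.3, -0.4]
gripper_width: 15.9
gripper_force: 14.0
[-0.28116396 -0.32148192 -0.43854237] [-0.03604685 -0.03010769  0.05954475] [624.99078412 150.32613933 106.30231259] [ 1.79994890e+02 -3.01524111e-02  2.58223304e+01] [-0.011 -0.005  1.335]
```

```bash
python3 -m jog '{"jaw":[10,10,10,10,10,10],"slide":[[0,0,0.3],[0,0,0.1],[0,0,0.1],[0,0,0.1],[0,0,0.1],[0,0,0.1]],"spin":[0,0,0,0,0,0]}' 12
python3 -m jog '{"jaw":[10,10,10,10],"slide":[[0,0,0.1],[0,0,0.1],[0,0,0.1],[0,0,0]],"spin":[0,0,0,0]}' 12
```

```text
time_s: 8.85
ee_pos: [623.7, 149.5, 81.9]
ee_rot: [-180.0, 0.1, 25.8]
force: [-4.4, -2.8, 1.7]
gripper_width: 15.8
gripper_force: 12.0
time_s: 9.25
ee_pos: [624.6, 150.0, 72.3]
ee_rot: [-180.0, 0.0, 25.8]
force: [-3.6, -1.3, -0.1]
gripper_width: 16.1
gripper_force: 12.0
```

```bash
python3 -m jog '{"jaw":[10,10,10],"slide":[[0,0,0.07],[0,0,0.07],[0,0,0]],"spin":[0,0,0]}' 12
python3 -m jog '{"jaw":[10,10,10],"slide":[[0,0,0.05],[0,0,0.05],[0,0,0]],"spin":[0,0,0]}' 12
python3 - <<'E'
from pan import *
a=env.grab_frame('wrist');s=env.state();print(s['force'],s['torque'],s['ee_pos'])
np.save('w6.npy',a);pickle.dump(env.camera_model('wrist'),open('w6.pkl','wb'));cv2.imwrite('pics/w6.png',a[:,:,::-1])
E
```

```text
time_s: 9.55
ee_pos: [625.0, 150.2, 68.4]
ee_rot: [180.0, -0.0, 25.8]
force: [-1.4, -0.9, 0.9]
gripper_width: 15.9
gripper_force: 12.0
time_s: 9.85
ee_pos: [625.3, 150.3, 66.0]
ee_rot: [180.0, -0.1, 25.8]
force: [-2.4, -0.5, 2.7]
gripper_width: 16.1
gripper_force: 12.0
[-2.37441382 -0.49654045  2.65733586] [-0.13893906  0.11838301 -0.10407101] [625.28320287 150.2657769   66.10048252]
```

View pics/w6.png

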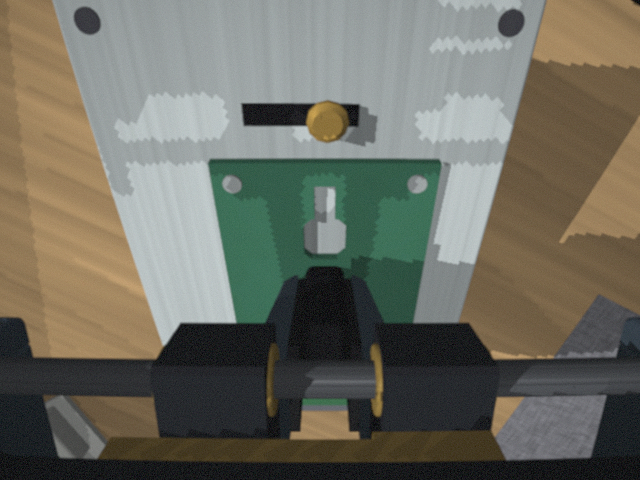

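View: the plate now lies tilted on the deck, front edge at row 160, keyhole at (325,238), stud head at (327,121) just above it. I press a little more to seat the tilt, then measure.

```bash
python3 -m jog '{"jaw":[10,10,10,10],"slide":[[0,0,0.05],[0,0,0.05],[0,0,0],[0,0,0]],"spin":[0,0,0,0]}' 14
python3 - <<'E'
from pan import *
m=env.camera_model('wrist');s=env.state();a=env.grab_frame('wrist');print(s['force'],s['ee_pos'])
np.save('w7.npy',a);pickle.dump(m,open('w7.pkl','wb'))
b=brass(a,(290,90,370,150));print(b,hole(a,(300,212,350,262)))
hsv=cv2.cvtColor(a,cv2.COLOR_RGB2HSV);k=cv2.inRange(hsv,(60,90,20),(95,255,255));k[:,:190]=0;k[:,450:]=0;k=cv2.morphologyEx(k,cv2.MORPH_OPEN,np.ones((3,3)))
for r in(165,180,200,220,250,280,310):
    i=np.where(k[r])[0];print(r,i.min(),i.max(),i.max()-i.min()+1)
for c in(215,230,250,300,350,400,420,435):
    i=np.where(k[140:200,c])[0];print(c,140+i.min() if len(i) else None,end=' ')
print();X=tri((m,b[0]),(pickle.load(open('w4.pkl','rb')),brass(np.load('w4.npy'),(290,70,360,110))[0]),(pickle.load(open('w5.pkl','rb')),brass(np.load('w5.npy'),(190,70,290,110))[0]));print('stud',X,S)
p=np.array(s['ee_pos'])
for x in(22,42,56.5,66):
    Q=p+[0,0,19]-31*n+x*ex+4*n;print(x,proj(m,Q),proj(m,Q+42*ey),proj(m,Q-42*ey))
E
```

```text
time_s: 10.3
ee_pos: [625.8, 150.6, 64.5]
ee_rot: [180.0, -0.2, 25.8]
force: [-2.9, -0.6, 8.9]
gripper_width: 16.1
gripper_force: 14.0
[-2.91859559 -0.58355317  8.87491656] [625.79498916 150.58212074  64.45572866]
((326.92584228515625, 120.38516998291016), 21.235858917236328) (303, 212, 44, 43)
165 210 439 230
180 212 437 226
200 216 434 219
220 219 430 212
250 224 424 201
280 230 419 190
310 236 414 179
215 160 230 160 250 160 300 160 350 160 400 161 420 161 435 161 
stud (array([698.94774903, 186.16790732,  91.864997  ]), [0.59, 0.34, 0.28]) [699.  186.1  92.4]
22 [326.39901922 248.94395551] [225.87379348 248.72191324] [426.81768538 249.14028252]
42 [326.68396604 208.1583344 ] [218.98676135 208.03175049] [434.25439777 208.52177695]
56.5 [326.91568274 174.77715173] [213.42570341 174.75368697] [440.26079308 175.30762821]
66 [327.0805112  150.91142368] [209.49231854 150.97691041] [444.51000845 151.57953539]
```

```bash
python3 -m jog '{"jaw":[10,10,10],"slide":[[0,0,0],[0,0,0],[0,0,0]],"spin":[0,0,0]}' 35
python3 -m jog '{"jaw":[10,10,10,10,10,10,10,10],"slide":[[0,0,-0.1],[0,0,-0.3],[0,0,-0.4],[0,0,-0.38],[0.4,0.02,0],[0.6,0,0],[0.37,0,0],[0,0,0]],"spin":[0,0,0,0,0,0,0,0]}' 35
python3 -m jog '{"jaw":[10,10,10],"slide":[[0,0,0],[0,0,0],[0,0,0]],"spin":[0,0,0]}'
python3 - <<'E'
from pan import *
m=env.camera_model('wrist');s=env.state();a=env.grab_frame('wrist');print(s['force'],s['torque'],s['ee_pos'])
np.save('w8.npy',a);pickle.dump(m,open('w8.pkl','wb'));cv2.imwrite('pics/w8.png',a[:,:,::-1])
E
```

```text
time_s: 10.65
ee_pos: [625.8, 150.5, 64.5]
ee_rot: [180.0, -0.2, 25.8]
force: [-4.1, 0.4, 8.9]
gripper_width: 15.6
gripper_force: 35.0
time_s: 11.45
ee_pos: [663.4, 168.1, 98.3]
ee_rot: [180.0, -0.1, 25.8]
force: [-0.0, -0.6, -1.5]
gripper_width: 15.9
gripper_force: 35.0
time_s: 11.75
ee_pos: [661.5, 167.2, 98.1]
ee_rot: [180.0, 0.0, 25.8]
force: [-0.5, 0.5, -1.6]
gripper_width: 15.7
gripper_force: 35.0
[-0.49395294  0.46697309 -1.61341553] [-0.07141616 -0.03111133 -0.0161928 ] [661.47522631 167.15254665  98.14469959]
```

View pics/w8.png

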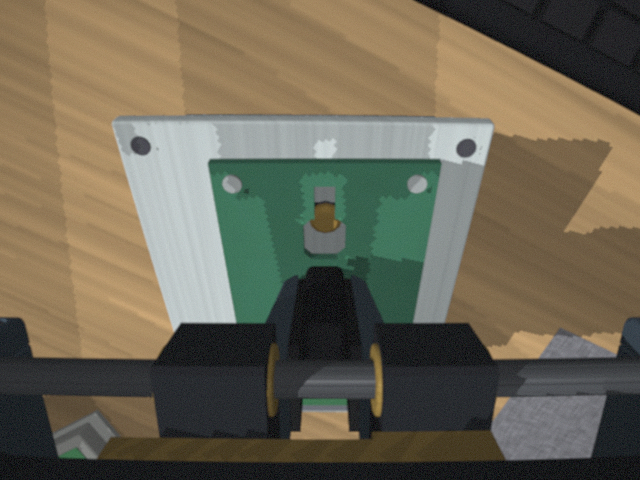

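View: plate hovers over the stand with the brass head showing through the keyhole, about (325,203)–(325,232), slightly towards the slot side. I compute the remaining offset.

Run:
```python
from pan import *
a=np.load('w8.npy');m=pickle.load(open('w8.pkl','rb'))
S=np.array([698.97,186.15,92.])
print('S',proj(m,S),'rim -x',proj(m,S-7*ex-2*n),'rim y',proj(m,S+7*ey-2*n),proj(m,S-7*ey-2*n),'flat -x',proj(m,S-5*ex))
h=cv2.cvtColor(a,cv2.COLOR_RGB2HSV);k=cv2.inRange(h,(8,110,40),(30,255,255));k[:195]=0;k[250:]=0;k[:,:295]=0;k[:,355:]=0
ys,xs=np.where(k);print(ys.min(),ys.max(),xs.min(),xs.max())
for r in range(200,262,3):
    g=np.where((h[r,290:360,0]>60)&(h[r,290:360,0]<95)&(h[r,290:360,1]>90))[0]+290;L=g[g<325].max(initial=0);R=g[g>325].min(initial=999);b=xs[ys==r];print(r,L,R,(b.min(),b.max()) if len(b) else '')
T=np.array([661.5,167.2,98.1]);u=np.array([np.cos(np.radians(25.75)),np.sin(np.radians(25.75)),0]);hole_=T+37*u+[0,0,-2.2]
for dx in(-10,10):print('hole edge top',dx,proj(m,hole_+dx*ex+4*n),'under',proj(m,hole_+dx*ex))
print('mid',proj(m,hole_+4*n))
```

```text
S [324.47140816 216.62279973] rim -x [324.43106934 227.46432121] rim y [308.12835743 214.0125509 ] [340.81464989 214.08501768] flat -x [324.44163714 226.31045212]
203 231 311 339
200 313 336 
203 314 335 (np.int64(324), np.int64(325))
206 313 336 (np.int64(316), np.int64(333))
209 313 336 (np.int64(315), np.int64(333))
212 313 336 (np.int64(315), np.int64(333))
215 313 336 (np.int64(315), np.int64(333))
218 313 336 (np.int64(315), np.int64(333))
221 306 343 (np.int64(311), np.int64(338))
224 303 346 (np.int64(312), np.int64(338))
227 302 347 (np.int64(314), np.int64(336))
230 302 346 (np.int64(319), np.int64(332))
233 302 346 
236 302 346 
239 302 346 
242 302 346 
245 303 346 
248 303 345 
251 306 342 
254 311 331 
257 324 326 
260 324 326 
hole edge top -10 [326.25169285 254.97964327] under [326.22262892 249.2254005 ]
hole edge top 10 [326.5067438  215.63739246] under [326.47070934 210.21000018]
mid [326.37509404 235.978813  ]
```

```bash
python3 -m jog '{"jaw":[10,10,10,10],"slide":[[0.075,0.01,0.08],[0.07,0,0.08],[0,0,0],[0,0,0]],"spin":[0,0,0,0]}' 30
cat > look.py <<'E'
from pan import *
import sys
m=env.camera_model('wrist');s=env.state();a=env.grab_frame('wrist');np.save(sys.argv[1]+'.npy',a);pickle.dump(m,open(sys.argv[1]+'.pkl','wb'))
print(s['force'].round(1),s['ee_pos'].round(1))
h=cv2.cvtColor(a,cv2.COLOR_RGB2HSV);k=cv2.inRange(h,(8,110,40),(30,255,255));k[:165]=0;k[260:]=0;k[:,:297]=0;k[:,353:]=0
ys,xs=np.where(k);print('brass rows',ys.min(),ys.max(),'cols',xs.min(),xs.max())
for r in range(190,262,4):
    g=np.where((h[r,290:360,0]>60)&(h[r,290:360,0]<95)&(h[r,290:360,1]>90))[0]+290;b=xs[ys==r];print(r,g[g<325].max(initial=0),g[g>325].min(initial=999),(int(b.min()),int(b.max())) if len(b) else '',end=' | ')
E
python3 look.py w9
```

```text
time_s: 12.2
ee_pos: [666.0, 169.1, 93.0]
ee_rot: [-180.0, 0.0, 25.8]
force: [0.2, -0.2, -2.4]
gripper_width: 16.1
gripper_force: 30.0
[ 0.2 -0.2 -2.4] [666.  169.1  93. ]
brass rows 217 246 cols 308 341
190 313 336  | 194 313 336  | 198 313 336  | 202 313 336  | 206 313 336  | 210 313 336  | 214 313 336  | 218 314 334 (316, 332) | 222 307 340 (313, 336) | 226 306 344 (309, 340) | 230 303 345 (309, 341) | 234 302 346 (309, 339) | 238 302 346 (311, 338) | 242 302 346 (314, 335) | 246 302 346 (323, 327) | 250 305 343  | 254 321 337  | 258 324 326  |
```

```bash
python3 -m jog '{"jaw":[10,10,10,10],"slide":[[0.03,0.005,0.05],[0.03,0,0.05],[0.02,0,0.05],[0,0,0]],"spin":[0,0,0,0]}' 30
python3 look.py w10
```

```text
time_s: 12.65
ee_pos: [668.2, 170.0, 88.4]
ee_rot: [-180.0, 0.0, 25.8]
force: [0.6, 0.7, -1.6]
gripper_width: 16.0
gripper_force: 30.0
[ 0.6  0.7 -1.6] [668.2 170.   88.4]
brass rows 225 255 cols 307 341
190 312 336  | 194 312 336  | 198 313 336  | 202 313 336  | 206 313 336  | 210 313 336  | 214 313 336  | 218 313 338  | 222 306 344  | 226 311 335 (318, 330) | 230 304 344 (311, 336) | 234 303 343 (308, 339) | 238 304 344 (307, 341) | 242 302 346 (308, 340) | 246 302 346 (309, 338) | 250 305 343 (311, 335) | 254 310 338 (316, 330) | 258 324 326  |
```

```bash
python3 -m jog '{"jaw":[10,10,10,10],"slide":[[0.012,0,0.04],[0.012,0,0.04],[0.01,0,0.03],[0,0,0]],"spin":[0,0,0,0]}' 30
python3 look.py w11
```

```text
time_s: 13.1
ee_pos: [669.2, 170.4, 85.3]
ee_rot: [180.0, 0.0, 25.8]
force: [0.2, 0.4, -1.8]
gripper_width: 15.9
gripper_force: 30.0
[ 0.2  0.4 -1.8] [669.2 170.4  85.3]
brass rows 230 259 cols 306 341
190 312 337  | 194 312 336  | 198 312 336  | 202 313 336  | 206 313 336  | 210 313 336  | 214 313 336  | 218 312 338  | 222 305 344  | 226 302 347  | 230 303 344 (323, 324) | 234 303 344 (311, 336) | 238 304 345 (307, 339) | 242 304 344 (307, 341) | 246 303 347 (308, 340) | 250 305 343 (308, 339) | 254 307 341 (309, 338) | 258 311 338 (314, 332) |
```

```bash
python3 -m jog '{"jaw":[10,10,10,10],"slide":[[0.01,0,0.03],[0.01,0,0.03],[0,0,0],[0,0,0]],"spin":[0,0,0,0]}' 30
python3 look.py w12
```

```text
time_s: 13.55
ee_pos: [669.8, 170.7, 84.2]
ee_rot: [180.0, -0.0, 25.8]
force: [-2.3, -0.7, 2.1]
gripper_width: 16.0
gripper_force: 30.0
[-2.3 -0.7  2.1] [669.8 170.7  84.2]
brass rows 232 259 cols 306 341
190 312 337  | 194 313 337  | 198 313 336  | 202 313 336  | 206 312 336  | 210 313 336  | 214 313 336  | 218 313 338  | 222 305 344  | 226 302 347  | 230 302 347  | 234 305 339 (313, 334) | 238 305 345 (308, 339) | 242 303 346 (307, 341) | 246 303 346 (307, 340) | 250 305 343 (307, 340) | 254 306 341 (308, 339) | 258 309 339 (313, 334) |
```

```bash
python3 -m jog '{"jaw":[10,10,10,10,10],"slide":[[-0.04,0,0.025],[-0.07,0,0.025],[-0.07,0,0.025],[-0.07,0,0.025],[0,0,0]],"spin":[0,0,0,0,0]}' 30
python3 look.py w13
```

```text
time_s: 14.1
ee_pos: [663.2, 167.2, 81.0]
ee_rot: [180.0, -0.0, 25.8]
force: [0.7, -0.6, 4.8]
gripper_width: 15.6
gripper_force: 30.0
[ 0.7 -0.6  4.8] [663.2 167.2  81. ]
brass rows 215 245 cols 305 341
190 312 337  | 194 312 337  | 198 312 336  | 202 313 336  | 206 313 336  | 210 313 336  | 214 314 335  | 218 309 337 (313, 334) | 222 306 342 (308, 338) | 226 304 345 (305, 341) | 230 302 347 (306, 340) | 234 302 347 (307, 339) | 238 302 347 (308, 338) | 242 302 347 (312, 333) | 246 302 346  | 250 305 343  | 254 310 338  | 258 324 326  |
```

```bash
python3 -m jog '{"jaw":[10,10,10,10,10],"slide":[[-0.04,-0.015,0.02],[-0.07,0,0.025],[-0.07,0,0.025],[-0.07,0,0.025],[0,0,0]],"spin":[0,0,0,0,0]}' 30
python3 look.py w14
```

```text
time_s: 14.65
ee_pos: [656.2, 164.5, 78.1]
ee_rot: [180.0, -0.0, 25.8]
force: [0.2, -0.4, 5.1]
gripper_width: 15.6
gripper_force: 30.0
[ 0.2 -0.4  5.1] [656.2 164.5  78.1]
brass rows 197 229 cols 307 343
190 312 336  | 194 313 337  | 198 313 337 (315, 333) | 202 309 341 (312, 337) | 206 306 343 (309, 341) | 210 305 345 (308, 342) | 214 304 346 (307, 342) | 218 305 345 (308, 342) | 222 305 344 (310, 339) | 226 302 347 (314, 334) | 230 302 347  | 234 302 347  | 238 302 347  | 242 303 347  | 246 303 346  | 250 305 343  | 254 309 338  | 258 324 326  |
```

```bash
python3 -m jog '{"jaw":[10,10,10,10],"slide":[[-0.06,0,0.02],[-0.06,0,0.022],[-0.03,0,0.01],[0,0,0]],"spin":[0,0,0,0]}' 30
python3 look.py w15
```

```text
time_s: 15.1
ee_pos: [652.4, 162.7, 76.6]
ee_rot: [180.0, -0.1, 25.8]
force: [0.9, -0.1, 4.3]
gripper_width: 16.0
gripper_force: 30.0
[ 0.9 -0.1  4.3] [652.4 162.7  76.6]
brass rows 187 219 cols 307 343
190 310 339 (313, 336) | 194 307 344 (309, 340) | 198 305 345 (308, 342) | 202 305 345 (307, 343) | 206 304 345 (307, 343) | 210 306 344 (309, 341) | 214 308 342 (311, 338) | 218 312 339 (316, 331) | 222 305 344  | 226 302 347  | 230 302 347  | 234 302 347  | 238 302 347  | 242 302 347  | 246 303 346  | 250 304 343  | 254 311 338  | 258 324 326  |
```

```bash
python3 -m jog '{"jaw":[10,10,10,10],"slide":[[-0.03,0,0.01],[-0.03,0,0.01],[-0.03,0,0.01],[0,0,0]],"spin":[0,0,0,0]}' 30
python3 look.py w16|head -2
python3 -m jog '{"jaw":[10,10,10],"slide":[[-0.03,0,0.01],[-0.03,0,0.01],[0,0,0]],"spin":[0,0,0]}' 30
python3 look.py w17
```

```text
time_s: 15.55
ee_pos: [650.0, 161.5, 75.6]
ee_rot: [180.0, -0.1, 25.8]
force: [0.7, -0.4, 4.2]
gripper_width: 15.7
gripper_force: 30.0
[ 0.7 -0.4  4.2] [650.  161.5  75.6]
brass rows 180 213 cols 307 343
time_s: 15.9
ee_pos: [649.2, 161.2, 75.4]
ee_rot: [180.0, -0.2, 25.8]
force: [3.0, 1.7, 6.5]
gripper_width: 16.1
gripper_force: 30.0
[3.  1.7 6.5] [649.2 161.2  75.4]
brass rows 177 211 cols 307 343
190 305 345 (307, 342) | 194 304 346 (307, 343) | 198 305 346 (307, 342) | 202 306 344 (309, 341) | 206 308 342 (312, 338) | 210 312 336 (319, 330) | 214 313 336  | 218 313 338  | 222 305 344  | 226 302 347  | 230 302 347  | 234 302 347  | 238 302 347  | 242 303 347  | 246 303 346  | 250 305 343  | 254 316 337  | 258 324 326  |
```

```bash
python3 -m jog '{"jaw":[10,10,10],"slide":[[-0.03,0,0.01],[-0.02,0,0.006],[0,0,0]],"spin":[0,0,0]}' 30
python3 look.py w18|head -2
cat > chk.py <<'E'
from pan import *
import sys
a=np.load(sys.argv[1]+'.npy');hsv=cv2.cvtColor(a,cv2.COLOR_RGB2HSV);k=cv2.inRange(hsv,(60,90,20),(95,255,255));k[:,:190]=0;k[:,450:]=0;k=cv2.morphologyEx(k,cv2.MORPH_OPEN,np.ones((3,3)))
for r in(165,200,250,310):
    i=np.where(k[r])[0];print(r,i.min(),i.max())
print([(c,140+int(np.where(k[140:200,c])[0].min())) for c in(220,260,300,350,400,430)])
sat=hsv[:,:,1].astype(float);pts=[]
for c in range(190,470,10):
    seg=sat[20:140,c];pts.append((c,20+int(np.argmin(np.diff(cv2.GaussianBlur(seg.reshape(-1,1),(1,5),0).ravel())))))
print(pts)
E
python3 chk.py w18
```

```text
time_s: 16.25
ee_pos: [649.0, 161.1, 75.5]
ee_rot: [180.0, -0.3, 25.8]
force: [5.1, 2.4, 5.8]
gripper_width: 15.6
gripper_force: 30.0
[5.1 2.4 5.8] [649.  161.1  75.5]
brass rows 177 211 cols 307 343
165 210 439
200 216 433
250 224 424
310 235 413
[(220, 160), (260, 160), (300, 160), (350, 160), (400, 160), (430, 161)]
[(190, 71), (200, 71), (210, 71), (220, 72), (230, 71), (240, 71), (250, 72), (260, 71), (270, 71), (280, 71), (290, 72), (300, 71), (310, 72), (320, 72), (330, 72), (340, 72), (350, 72), (360, 72), (370, 72), (380, 72), (390, 73), (400, 73), (410, 73), (420, 73), (430, 73), (440, 73), (450, 74), (460, 74)]
```

The plate has reached the end of its slot: the last 1.5 mm commanded gave 0.2 mm of motion, with the uphill push rising to 5.6 N. I ease off and open slowly.

```bash
python3 -m jog '{"jaw":[10,10,10],"slide":[[0.03,0,-0.03],[0.01,0,-0.01],[0,0,0]],"spin":[0,0,0]}' 15
python3 -m jog '{"jaw":[16,17,19,22,26,30,34,38,40,40],"slide":[[0,0,0],[0,0,0],[0,0,0],[0,0,0],[0,0,0],[0,0,0],[0,0,0],[0,0,0],[0,0,0],[0,0,0]],"spin":[0,0,0,0,0,0,0,0,0,0]}'
python3 look.py w19|head -2;python3 chk.py w19
```

```text
time_s: 16.6
ee_pos: [649.0, 161.0, 75.8]
ee_rot: [180.0, -0.2, 25.8]
force: [5.8, 2.5, 4.4]
gripper_width: 16.3
gripper_force: 15.0
time_s: 17.6
ee_pos: [647.7, 160.5, 75.6]
ee_rot: [180.0, -0.0, 25.8]
force: [0.6, 0.7, -0.3]
gripper_width: 39.8
gripper_force: 0.0
[ 0.6  0.7 -0.3] [647.7 160.5  75.6]
brass rows 174 208 cols 307 344
165 209 440
200 216 434
250 224 425
310 278 370
[(220, 157), (260, 157), (300, 156), (350, 156), (400, 157), (430, 157)]
[(190, 68), (200, 68), (210, 68), (220, 68), (230, 68), (240, 68), (250, 68), (260, 68), (270, 68), (280, 68), (290, 68), (300, 68), (310, 68), (320, 68), (330, 68), (340, 68), (350, 68), (360, 68), (370, 68), (380, 69), (390, 69), (400, 69), (410, 69), (420, 69), (430, 70), (440, 70), (450, 70), (460, 70)]
```

```bash
python3 -m jog '{"jaw":[40,45,50,50,50,50,50,50],"slide":[[0,0,-0.2],[0,0,-0.5],[0,0,-0.8],[0,0,-0.9],[0,0,-0.9],[-0.7,0,-0.6],[-0.7,0,0],[0,0,0]],"spin":[0,0,0,0,0,0,0,0]}'
python3 -m jog '{"jaw":[50,50],"slide":[[0,0,0],[0,0,0]],"spin":[0,0]}'
python3 - <<'E'
from pan import *
m=env.camera_model('wrist');s=env.state();a=env.grab_frame('wrist');print(s['ee_pos'],s['force']);np.save('w20.npy',a);pickle.dump(m,open('w20.pkl','wb'))
t=env.grab_frame('scene')[230:360,190:380]
cv2.imwrite('pics/w20.png',np.hstack([a[:480,80:560],cv2.resize(t,(320,219)).repeat(1,0) if 0 else np.vstack([cv2.resize(t,(316,216)),np.zeros((264,316,3),np.uint8)])])[:,:,::-1])
E
```

```text
time_s: 18.45
ee_pos: [608.4, 141.4, 194.2]
ee_rot: [180.0, -0.0, 25.8]
force: [1.2, -0.1, 0.4]
gripper_width: 50.2
gripper_force: 0.0
time_s: 18.65
ee_pos: [610.5, 142.5, 192.3]
ee_rot: [180.0, -0.0, 25.8]
force: [0.2, -0.9, 0.3]
gripper_width: 50.1
gripper_force: 0.0
[610.52804425 142.5346743  192.27847862] [ 0.17276466 -0.91939741  0.27129386]
```

View pics/w20.png

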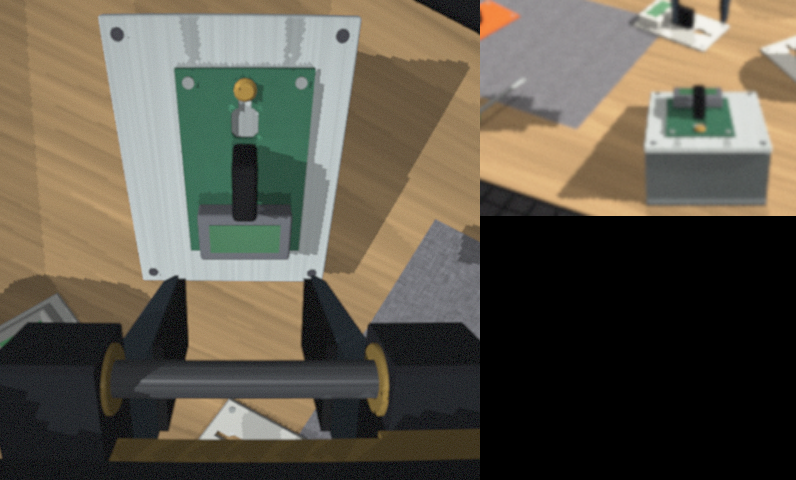

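The plate lies flat and straight on the deck with the brass head over the slot's far end at (245,90) in the picture. A last numeric check before handing in.

Run:
```python
from pan import *
a=np.load('w20.npy');m=pickle.load(open('w20.pkl','rb'))
h=cv2.cvtColor(a,cv2.COLOR_RGB2HSV);k=cv2.inRange(h,(60,90,20),(95,255,255));M=np.zeros_like(k);M[55:265,245:405]=k[55:265,245:405];M=cv2.morphologyEx(M,cv2.MORPH_OPEN,np.ones((3,3)))
c=max(cv2.findContours(M,0,1)[0],key=cv2.contourArea)
def cast(uv,hh):
    o,d=ray(m,uv);X=o+d*((P0+hh*n-o)@n)/(d@n);return (X-P0)@ex,(X-P0)@ey
r=cv2.minAreaRect(np.array([cast(p,4) for p in c[:,0].astype(float)],np.float32));print(r,cv2.boxPoints(r))
b=brass(a,(305,70,345,106));print('head',b,cast(b[0],9.5))
```

```text
((-57.874549865722656, -0.13142013549804688), (135.7773895263672, 83.30574035644531), 0.1519082635641098) [[-125.87344    41.341312]
 [-125.65257   -41.964138]
 [  10.124344  -41.604153]
 [   9.903473   41.701298]]
head ((324.9276428222656, 89.28947448730469), 11.45295238494873) (np.float64(-0.5068381971045834), np.float64(-0.24939237853767127))
```

```bash
python3 -c "
from workcell import env
print(env.job_done())"
```

```text
the job is handed in; nothing more can be done
None
```

The meter plate is fully home behind the stud's head, lying flat and within about 0.2° of straight on the stand; it is released and the job is handed in at about 19 s.

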